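Clamp a plaster casting mould with the hand crank

ROBOT

A 6-joint arm with a two-finger parallel gripper is mounted at the origin on the work surface. World frame = base frame: x ahead of the robot, y to its left, z up, the work surface at z = 0. Lengths are in m, angles in rad, forces in N, time in s.
With the tool pointing down it reaches from about 0.35 to 0.85 m from the base axis. Payload 8.1 kg.
Tool frame: the origin (TCP) lies between the finger pads; the fingertips stand 11 mm ahead of it and the grasp point (between the pads) lies 8 mm behind it; y points along the fingers, x is the direction in which the jaws open and shut, and the axes are right-handed (so a half turn about y gives the same grasp; the last joint's range is limited). The gripper opens to 93 mm and grips with 3 to 60 N. Pads are 15 mm wide; open, the fingers measure 128 mm over their backs; the gripper's body (75 mm by 188 mm) begins 65 mm behind the grasp point.
Start: joints at [1.193, 0.13, 1.488, -0, 1.523, -0.085], TCP at [0.173, 0.574, 0.23] pointing down, gripper open.
Joint ranges: [-2.96, 2.96], [-0.89, 2.26], [0.02, 2.5], [-1.34, 4.48], [0, 2.73], [-2.66, 2.66]. Speed limits (rad/s): [2.39, 2.39, 2.79, 3.14, 3.14, 3.14].

INTERFACE

Orientations are given as a rotation vector (axis times angle).
In Python, from plant import readout, optics, robot gives the robot as it stands.
- The arm moves only by the shell command python3 -m creep 'ROWS' [FORCE]. ROWS is JSON, a list that holds one entry, the list of rows, each a list of 7 numbers: the closure, from 0 (fully open) to 1 (shut), then the shift along the tool's x, y, z in cm, then the turn, a rotation vector about the tool's x, y, z in degrees. In form: [[[grip, x, y, z, wx, wy, wz], ...]]. A call has exactly 8 rows; each row shifts and turns the pose as measured when the row begins, along the tool's axes as they then stand; what a row does not reach is not made up. A row lasts 1/10 s, in which the tool goes at most 50 mm and 8.59 degrees, less where a joint would pass 70% of its speed; a pose out of reach is approached as far as the arm can. A call is refused whole if a number of a shift passes 5 or a number of a turn 8.59, either way. A call with a gripper value outside its range is refused whole. The fingers move at their own pace and stop on an object; FORCE is the grip in N (left out, the last holds). Time passes only in rows, so rows that do not move let the fingers close, or fill a call up. It gives the time, the measured TCP pose, the force and the opening at its end, in the units of the state.
- readout.read_state(): the state, without advancing time (a new reading comes with each control period).
- optics.read_camera(name): name is "scene" or "top" or "wrist"; returns a dict with "frame" (400x640x3 uint8, red, green, blue), "depth" (400x640 float32, m along the optical axis (not along the pixel's ray), 0 where there is no reading), "intrinsics" (3x3 intrinsics, pixels), "R" (3x3) and "t" (3): a world point X has camera coordinates R X + t. Camera axes: x right, y down, z forward; pixel columns grow to the right and rows downward; lengths in m; the calibration is good to about 2 mm. The wrist camera is an equidistant fisheye: a pixel r from the principal point sees the ray r / f radians off the axis. A picture is of the moment at which its call begins.
- robot.close_job(): hands the job in, once; it reports no verdict.
The state is a dict: "t": time; "q": joint angles; "dq": joint speeds; "joint_torque": joint torques, N m; "tool_pos": TCP position; "orientation": TCP orientation; "force": force on the tool from outside, world axes, zero at the start; "wrist_torque": the same for the moment, N m; "opening": finger opening in m.
Only numpy, scipy, OpenCV 4.12 (cv2) and the standard library are available. Lean on these libraries where they do the work, as an engineer would, in place of code of your own. Each camera call takes 0.05 s, during which the arm holds its last target. There are 200 camera calls.

TASK

Get the two-part plaster mould ready for casting: stand it upright on the bed of the green clamp, between the two jaws with its seam crosswise to the squeeze, and let go of it. Then take the red grip of the crank and wind it clockwise, in one go without letting go of it, until the jaws hold the mould firmly; stop at a clear rise in resistance, because overtightening cracks the plaster. Then let go, and leave everything else on the table alone.

Things in the scene. Friction and masses are not known exactly. Their poses are not given: they have to be found in the camera images.
- clamp: Green bench clamp for moulds, fixed to the table: 120 mm wide (its x), 385 mm long (its y, the squeezing direction, from -220 to +165 mm). Origin on the table under the middle of the bed; z up. The gear box with the crank is at the -y end (top 90 mm above the table), the back jaw at the +y end; jaw tops are 84 mm above the table.
- bed (a point): Middle of the flat bed on which the mould stands, 30 mm above the table, axes as the clamp. Open at both sides (x). At the start at least 110 mm are free between the jaw faces, and a mould centred here has 15 mm or more to spare at each end. The mould belongs within about 10 mm of the middle line (x = 0).
- hub (a point): Point on the vertical axis of the crank, at y = -170 mm of the clamp, 140 mm above the table, the mid-height of the grip: the grip goes round this point in a level circle of 55 mm radius. The free-running crank needs about 4.5 N along the circle at the grip (friction 0.25 N m, which also keeps it where it is left; with the hand at rest it hides up to 4.5 N either way).
- grip: Red upright plastic grip of the crank, 25 mm diameter, 52 mm tall, spinning freely on its pin; origin at its middle, 140 mm above the table. Below it lies the steel crank arm, 20 mm wide, its top 109 mm above the table, reaching 12 mm past the pin and past the hub.
- crank (a joint): Crank angle in rad, growing clockwise seen from above; at 0 (fully open) the arm points from the hub along the clamp's +y. Starts at 0 to 5.5. Each rad moves the jaw 5 mm towards +y. The jaws meet the mould somewhere between 12.4 and 17.4, and have it firm about 1.2 rad later, depending on where the back jaw was bolted (not measured). Can be wound back if too tight.
- jaw: Moving jaw, grey, wooden face 70 mm wide; origin at the lower edge of the face, clamp y = -85 mm + 5 mm per rad. Moved by the crank only, not by hand. Once both jaws touch, springs behind the back jaw's pad (5 N/mm) add 2.3 N at the grip per rad. Right is 1.5 to 4.5 N above the free-running force at the grip (jaw force 17 to 50 N, aim for 30); 6.8 N above (75 N) cracks the plaster.
- mould_mid (a point): Centre of the loose white plaster mould, two halves bound by thin blue bands: 56 mm wide (its x), 78 long (y), 75 tall (z, up), 0.3 to 0.55 kg; 37.5 mm above its underside. The seam is the plane y = 0, so its y must lie along the clamp's y, either way round. Dark round pouring hole on top. Take it across the 56 mm. Stands near the cup (places may be swapped). Chips if dropped.
- cup: Bystander: terracotta cup, 68 mm across, 65 mm tall, origin under its centre.
- knife: Bystander: tool with a yellow handle, 170 mm, lying.
- brush: Bystander: brush, 190 mm, lying.
- jar: Bystander: glass jar with a green cap, 68 mm across, 85 mm tall.
- lid: Bystander: green lid, 72 mm across, lying flat.
Not all that is in view belongs to the job. Leave any pink look-alike of the part that bears mould_mid alone.

How it is judged:
On the way, in this order (a step that is already met when the one before it is completed fails the run):
1. the mould stands upright on the bed between the open jaws, seam crosswise, let go of (x of mould_mid in the frame of clamp between -0.02 and 0.02 m and z of mould_mid in the frame of clamp between 0.0635 and 0.0705 m and angle between mould_mid's own z axis and vertical below 0.1 rad and angle between the y axis of mould_mid and the y axis of clamp, either way round below 0.2 rad and contact force between the fingers and mould below 0.1 N and contact force between mould and clamp above 1 N), for 0.2 s.
2. with the grip in hand, the jaws have closed firmly on the mould (contact force between jaw and mould above 17 N and contact force between the fingers and grip above 0.3 N), for 0.2 s.
At the end, for the whole second after the job is handed in: The mould stands upright on the bed (within 20 mm of the middle line, within 0.2 rad of square, tilt under 0.1 rad, at rest), the jaw presses it with 17 to 50 N, and the grip and mould are let go (x of mould_mid in the frame of clamp between -0.02 and 0.02 m and z of mould_mid in the frame of clamp between 0.0635 and 0.0705 m and angle between mould_mid's own z axis and vertical below 0.1 rad and angle between the y axis of mould_mid and the y axis of clamp, either way round below 0.2 rad and contact force between jaw and mould between 17 and 50 N and contact force between the fingers and grip below 0.1 N and contact force between the fingers and mould below 0.1 N and linear speed of mould below 0.02 m/s); the robot touches nothing.
It fails at once if overtightened: the plaster cracks (more than 75 N from the jaw) (contact force between jaw and mould above 75 N).
It fails at once if the grip was let go of part-way through the winding (past 6.5 rad and not yet tight) (value of joint crank above 6.5 rad and contact force between jaw and mould below 10 N and contact force between the fingers and grip below 0.02 N).
It fails at once if the jaw was pushed by hand (contact force between the fingers and jaw above 8 N).
It fails at once if the mould was dropped or flung (linear speed of mould above 0.9 m/s).
It fails at once if something else on the table was disturbed (moved 30 mm) (distance of any of cup, knife, brush, jar, lid from where it was at the start of the episode above 0.03 m).
It also fails if it takes over 72 s, if anything falls off the work surface, if the arm or the gripper's body presses on something with over 40 N, if the wrist force passes 120 N, or if a joint passes its speed limit or range.

## Working session

There is one attempt and no reset: what is moved stays moved. The work goes in short steps, Python scripts to look and compute and a shell command to move; the robot and the scene stay as the last step left them, time stands still between calls to the robot, and variables do not carry over. Pictures are saved under pics/ and viewed, about 8 in all and at most 12, crops included, and the job is handed in when it is done.

```bash
ls; mkdir -p pics; python3 - <<'E'
from plant import readout, optics
import cv2,numpy as np
s=readout.read_state(); print({k:np.round(v,3).tolist() for k,v in s.items()})
for n in ["top","scene"]:
    c=optics.read_camera(n); cv2.imwrite(f"pics/{n}0.png",c["frame"][:,:,::-1]); np.savez(f"pics/{n}0.npz",**c)
    print(n,c["intrinsics"].tolist(),np.round(c["R"],3).tolist(),np.round(c["t"],3))
E
```

```text
pics
{'t': 0.0, 'q': [1.193, 0.131, 1.489, -0.0, 1.523, -0.085], 'dq': [0.001, 0.0, 0.0, -0.0, 0.001, 0.0], 'joint_torque': [-0.001, -55.985, -49.175, 0.077, 0.036, -0.0], 'tool_pos': [0.173, 0.574, 0.229], 'orientation': [-1.335, -0.99, 0.992], 'force': [0.339, 0.208, -0.655], 'wrist_torque': [0.008, 0.019, -0.008], 'opening': 0.093}
top [[430.9366917875621, 0.0, 320.81912288501394], [0.0, 430.9366917875621, 192.13722813676787], [0.0, 0.0, 1.0]] [[-0.019, -1.0, 0.002], [-0.994, 0.019, -0.103], [0.103, -0.004, -0.995]] [-0.056  0.532  1.31 ]
scene [[421.59955103926137, 0.0, 318.9832649198029], [0.0, 421.59955103926137, 200.7477692121743], [0.0, 0.0, 1.0]] [[-0.705, 0.709, 0.012], [0.62, 0.625, -0.474], [-0.344, -0.327, -0.88]] [ 0.433 -0.262  1.378]
```

View pics/top0.png

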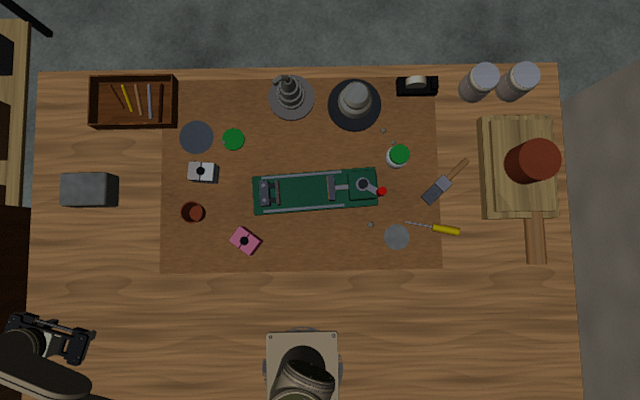

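View pics/scene0.png

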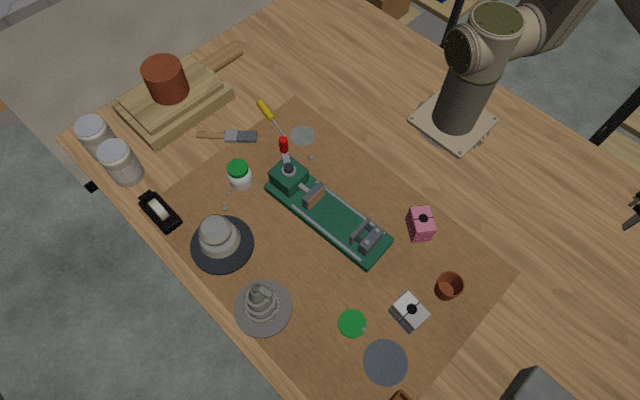

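Top view: white mould at (202,171), cup (192,212) close below it, pink decoy (245,240). The clamp runs from (253,195) to (379,187), with the gear box on the right and the red grip at (382,191).

```bash
cat > h.py <<'E'
import numpy as np,cv2
from scipy.spatial.transform import Rotation as Ro
def world(c):
    K=c["intrinsics"];d=c["depth"];v,u=np.mgrid[:400,:640]
    P=np.stack([(u-K[0,2])/K[0,0]*d,(v-K[1,2])/K[1,1]*d,d],-1)
    return (P-c["t"])@c["R"]
def rect(p):
    (c,wh,a)=cv2.minAreaRect((p[:,:2]*1000).astype(np.float32)); return np.round(c,1),np.round(wh,1),round(a,1)
def hsv(c): return cv2.cvtColor(c["frame"],cv2.COLOR_RGB2HSV)
def big(m):
    n,l,s,ce=cv2.connectedComponentsWithStats(m.astype(np.uint8)); return l==1+np.argmax(s[1:,4])
E
python3 - <<'E'
from h import *
for n in ["top","scene"]:
    c=dict(np.load(f"pics/{n}0.npz"));W=world(c);H=hsv(c);h,s,v=[H[...,i].astype(int) for i in range(3)]
    ok=c["depth"]>0; z=W[...,2]; inr=ok&(abs(W[...,0]-.5)<.3)&(abs(W[...,1])<.45)
    g=inr&(h>65)&(h<90)&(s>80); g=big(g)
    p=W[g&(z>.005)&(z<.1)]; print(n,"clamp",rect(p),len(p))
    q=W[g&(z>.08)&(z<.1)]; print(" box top",rect(q),q[:,2].mean(),len(q))
    q=W[g&(z>.02)&(z<.04)]; print(" bed",rect(q),q[:,2].mean(),len(q))
    r=big(inr&((h<6)|(h>174))&(s>180)&(v>120)); q=W[r]; print(" grip",np.round(np.median(q,0),4),q.min(0).round(3),q.max(0).round(3),len(q))
    m=big(inr&(s<60)&(v>130)&(z>.055)&(z<.09)&(W[...,1]>.15)); q=W[m&(z>.068)]; print(" mould",rect(q),q.mean(0).round(4),len(q), np.argwhere(m).mean(0))
    dk=inr&(v<50)&(np.hypot(W[...,0]-q[:,0].mean(),W[...,1]-q[:,1].mean())<.03)&(z>.05); print(" hole",W[dk].mean(0).round(4),dk.sum())
    cu=inr&((h<12))&(s>110)&(v<160)&(W[...,1]>.15)&(z>.05)&(z<.08); cu=big(cu);print(" cup",rect(W[cu]),cu.sum())
E
```

```text
top clamp (array([536.6, -46.2]), array([118.3, 382.3]), 3.5) 3145
 box top (array([535.5, -56.9]), array([ 85.2, 351.3]), 4.2) 0.08984128935651021 570
 bed (array([536.6, -46.2]), array([118.3, 382.3]), 3.5) 0.030479256448935763 2495
 grip [ 0.5191 -0.2361  0.1656] [ 0.508 -0.267 -0.001] [ 0.547 -0.224  0.173] 49
 mould (array([595.9, 275.6]), array([32.6, 52.2]), 86.7) [0.5963 0.2741 0.0754] 165 [171.09090909 207.22424242]
 hole [0.5943 0.281  0.0692] 70
 cup (array([474.7, 324. ]), array([65.2, 63.2]), 39.7) 136
scene clamp (array([539.7, -45.2]), array([120. , 381.1]), 3.5) 3714
 box top (array([542.1, -84.4]), array([ 84. , 290.6]), 3.8) 0.08850924730863087 540
 bed (array([539.7, -45.2]), array([120. , 381.1]), 3.5) 0.02941826361512283 2742
 grip [ 0.5195 -0.2343  0.1653] [ 0.51  -0.246  0.161] [ 0.529 -0.224  0.169] 45
 mould (array([600.4, 315.7]), array([35.3, 55.1]), 85.9) [0.6015 0.3171 0.0744] 295 [315.97315436 417.79530201]
 hole [0.5991 0.2966 0.0753] 66
 cup (array([477.1, 324.3]), array([65.3, 65.4]), 22.7) 218
```

```bash
cat >> h.py <<'E'
from plant import readout
def goto(p,ang,s=None):
    """shift (cm, tool axes) to put grasp point at p, turn (deg) for tool y down and tool x at heading ang(deg)"""
    s=s or readout.read_state(); R=Ro.from_rotvec(s["orientation"]).as_matrix()
    a=np.deg2rad(ang); x=np.array([np.cos(a),np.sin(a),0]);y=np.array([0,0,-1.]);T=np.stack([x,y,np.cross(x,y)],1)
    tcp=np.array(p)+.008*y
    print("shift cm",np.round(R.T@(tcp-s["tool_pos"])*100,2),"turn deg",np.round(np.rad2deg(Ro.from_matrix(R.T@T).as_rotvec()),2),"t",s["t"],"F",np.round(s["force"],2),"open",round(s["opening"],4))
E
python3 - <<'E'
from h import *
s=readout.read_state();print(Ro.from_rotvec(s["orientation"]).as_matrix().round(3))
goto([.598,.296,.045],-3.5);goto([.598,.296,.045],176.5)
E
```

```text
[[ 0.289 -0.001 -0.957]
 [ 0.957 -0.002  0.289]
 [-0.002 -1.     0.   ]]
shift cm [-14.32  19.19 -48.72] turn deg [ 5.000e-02  7.672e+01 -8.000e-02] t 0.1 F [ 0.52  0.34 -0.86] open 0.0931
shift cm [-14.32  19.19 -48.72] turn deg [-9.0000e-02 -1.0328e+02 -6.0000e-02] t 0.1 F [ 0.52  0.34 -0.86] open 0.0931
```

```bash
python3 -m creep '[[[0,-1.8,0.5,-5,0,0,0],[0,-1.8,0.5,-5,0,0,0],[0,-1.8,0.5,-5,0,0,0],[0,-1.8,0.5,-5,0,0,0],[0,-1.8,0.5,-5,0,0,0],[0,-1.8,0.5,-5,0,0,0],[0,-1.8,0.5,-5,0,0,0],[0,-1.8,0.5,-5,0,0,0]]]' 20
python3 -m creep '[[[0,0,0,0,0,8.5,0],[0,0,0,0,0,8.5,0],[0,0,0,0,0,8.5,0],[0,0,0,0,0,8.5,0],[0,0,0,0,0,8.5,0],[0,0,0,0,0,8.5,0],[0,0,0,0,0,8.5,0],[0,0,0,0,0,8.5,0]]]'
python3 - <<'E'
from h import *
goto([.598,.296,.12],-3.5)
E
```

```text
t: 0.9
tool_pos: [0.4932, 0.3358, 0.1872]
orientation: [-1.328, -0.995, 1.005]
force: [0.3, 1.2, 0.8]
opening: 0.0925
t: 1.7
tool_pos: [0.4969, 0.3266, 0.1804]
orientation: [-1.578, -0.057, 0.078]
force: [0.2, 0.2, 0.5]
opening: 0.0932
shift cm [ 9.91  6.73 -3.86] turn deg [ 0.51  8.41 -0.76] t 1.7 F [0.15 0.2  0.47] open 0.0932
```

```bash
python3 -m creep '[[[0,2.5,0.7,-1,0,4,0],[0,2.5,0.7,-1,0,4,0],[0,2.5,0.7,-1,0,0.5,0],[0,2.5,0.7,-1,0,0,0],[0,0,0,0,0,0,0],[0,0,0,0,0,0,0],[0,0,0,0,0,0,0],[0,0,0,0,0,0,0]]]'
python3 - <<'E'
from h import *
from plant import optics
goto([.598,.296,.045],-3.5)
s=readout.read_state();c=optics.read_camera("wrist"); np.savez("pics/w1.npz",**c)
K=c["intrinsics"];print(K[0,0],K[:2,2])
# project expected mould top corners
for p in [(.598,.296),(.57,.257),(.57,.335),(.626,.257),(.626,.335)]:
    X=c["R"]@np.array([*p,.075])+c["t"];th=np.arctan2(np.hypot(*X[:2]),X[2]);uv=K[:2,2]+K[0,0]*th*X[:2]/np.hypot(*X[:2]);print(p,uv.round(0))
cv2.imwrite("pics/w1.png",c["frame"][:,:,::-1])
E
```

```text
t: 2.5
tool_pos: [0.5953, 0.2848, 0.1468]
orientation: [-1.581, 0.072, -0.042]
force: [0.3, -0.6, -0.2]
opening: 0.093
shift cm [ 0.39 10.96  1.26] turn deg [ 0.68 -0.66 -1.08] t 2.5 F [ 0.29 -0.6  -0.15] open 0.093
309.70691628693146 [322.30370979 195.68412429]
(0.598, 0.296) [326. 194.]
(0.57, 0.257) [295. 243.]
(0.57, 0.335) [285. 146.]
(0.626, 0.257) [365. 239.]
(0.626, 0.335) [361. 140.]
```

View pics/w1.png

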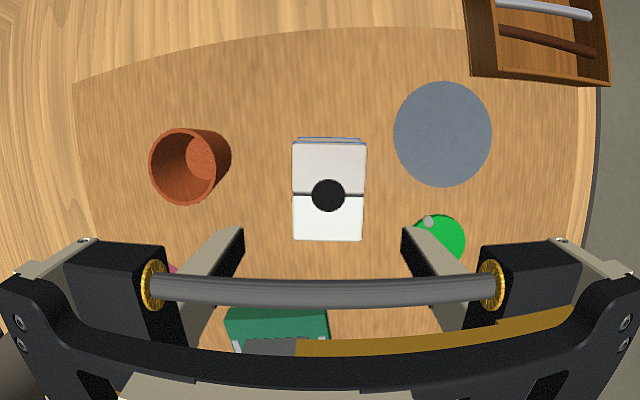

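```bash
python3 - <<'E'
from h import *
c=dict(np.load("pics/w1.npz"));K=c["intrinsics"]
H=hsv(c);m=big((H[...,1]<40)&(H[...,2]>185)&(np.mgrid[:400,:640][0]<250)&(np.mgrid[:400,:640][0]>125)&(abs(np.mgrid[:400,:640][1]-328)<50))
def cast(uv,z):
    d=np.array(uv,float)-K[:2,2];r=np.linalg.norm(d,axis=-1);th=r/K[0,0]
    v=np.stack([np.sin(th)*d[...,0]/r,np.sin(th)*d[...,1]/r,np.cos(th)],-1)@c["R"]; o=-c["R"].T@c["t"]
    return o+v*((z-o[2])/v[...,2])[...,None]
P=cast(np.array([(292,240),(362,240),(366,143),(292,143),(328,195)]),.075);print(P.round(4))
e=P[3]-P[0]+P[2]-P[1];print("y axis heading",np.rad2deg(np.arctan2(e[1],e[0])),"centre",P[:4].mean(0))
goto(P[:4].mean(0)*[1,1,0]+[0,0,.045],np.rad2deg(np.arctan2(e[1],e[0]))-90)
E
```

```text
[[0.5681 0.26   0.075 ]
 [0.6239 0.2563 0.075 ]
 [0.6297 0.3329 0.075 ]
 [0.5756 0.3366 0.075 ]
 [0.5993 0.2953 0.075 ]]
y axis heading 85.00384790625684 centre [0.59932804 0.29643978 0.075     ]
shift cm [ 0.53 10.97  1.3 ] turn deg [ 0.69  0.85 -1.07] t 2.55 F [-0.33 -0.11 -0.41] open 0.093
```

```bash
python3 -m creep '[[[0,0.4,0,0.9,0.5,0.9,-0.8],[0,0.2,1,0.5,0.2,0,-0.3],[0,0,2,0,0,0,0],[0,0,2,0,0,0,0],[0,0,2,0,0,0,0],[0,0,2,0,0,0,0],[0,0,2,0,0,0,0],[0,0,0,0,0,0,0]]]'
python3 - <<'E'
from h import *
goto([.5993,.2964,.045],-5)
E
```

```text
t: 3.35
tool_pos: [0.6024, 0.3059, 0.0326]
orientation: [-1.564, 0.06, -0.073]
force: [-1.3, -1.4, -0.6]
opening: 0.0931
shift cm [-0.23 -0.45 -0.97] turn deg [-0.32  0.14  0.47] t 3.35 F [-1.29 -1.4  -0.63] open 0.0931
```

```bash
python3 -m creep '[[[0,-0.2,-0.4,-0.9,-0.3,0.1,0.5],[0,0,0,0,0,0,0],[0.2,0,0,0,0,0,0],[0.5,0,0,0,0,0,0],[0.6,0,0,0,0,0,0],[0.7,0,0,0,0,0,0],[0.8,0,0,0,0,0,0],[0.8,0,0,0,0,0,0]]]' 25
python3 - <<'E'
from h import *
goto([.5993,.2964,.045],-5)
E
```

```text
t: 4.15
tool_pos: [0.6018, 0.2983, 0.0422]
orientation: [-1.566, 0.064, -0.072]
force: [0.0, 0.3, 0.1]
opening: 0.0556
shift cm [-0.24  0.52 -0.21] turn deg [-0.2   0.06  0.28] t 4.15 F [0.04 0.33 0.05] open 0.0556
```

```bash
python3 -m creep '[[[0.8,0,-1,0,0,0,0],[0.8,0,-2,0,0,0,0],[0.8,0,-2.5,0,0,0,0],[0.8,0,-2.5,0,0,0,0],[0.8,0,-2.5,0,0,0,0],[0.8,0,-2,0,0,0,0],[0.8,0,-1,0,0,0,0],[0.8,0,0,0,0,0,0]]]'
python3 -m creep '[[[0.8,0,0,-2,0,0,0],[0.8,-0.5,0,-3.5,0,-1.5,0],[0.8,-0.5,0,-4,0,-2,0],[0.8,-0.5,0,-4,0,-2,0],[0.8,-0.5,0,-4,0,-2,0],[0.8,-0.5,0,-4,0,-1,0],[0.8,-0.5,0,-4,0,0,0],[0.8,-0.5,0,-2,0,0,0]]]'
python3 - <<'E'
from h import *
goto([.5365,-.0183,.1],3.5)
E
```

```text
t: 4.95
tool_pos: [0.5976, 0.2964, 0.1791]
orientation: [-1.571, 0.071, -0.064]
force: [0.1, -0.2, -3.7]
opening: 0.0559
t: 5.75
tool_pos: [0.5539, 0.0155, 0.1676]
orientation: [-1.571, -0.045, 0.074]
force: [-0.7, 0.2, -3.3]
opening: 0.0559
shift cm [-1.85  7.6  -3.23] turn deg [ 0.05  0.83 -1.09] t 5.75 F [-0.66  0.2  -3.34] open 0.0559
```

```bash
python3 -m creep '[[[0.8,-0.7,0,-1.2,0,0.5,-0.7],[0.8,-0.7,0.5,-1.2,0,0.3,-0.4],[0.8,-0.4,1,-0.6,0,0,0],[0.8,0,1,0,0,0,0],[0.8,0,1,0,0,0,0],[0.8,0,0.5,0,0,0,0],[0.8,0,0,0,0,0,0],[0.8,0,0,0,0,0,0]]]'
python3 - <<'E'
from h import *
goto([.5365,-.0183,.0802],3.5)
from plant import optics
c=optics.read_camera("scene");cv2.imwrite("pics/s1.png",cv2.resize(c["frame"][120:320,220:460,::-1],None,fx=3,fy=3))
E
```

```text
t: 6.55
tool_pos: [0.5325, -0.0182, 0.1168]
orientation: [-1.569, -0.037, 0.054]
force: [-0.6, 0.8, -4.5]
opening: 0.0561
shift cm [ 0.45  4.45 -0.04] turn deg [-0.07 -0.17 -0.64] t 6.55 F [-0.56  0.82 -4.45] open 0.0561
```

View pics/s1.png

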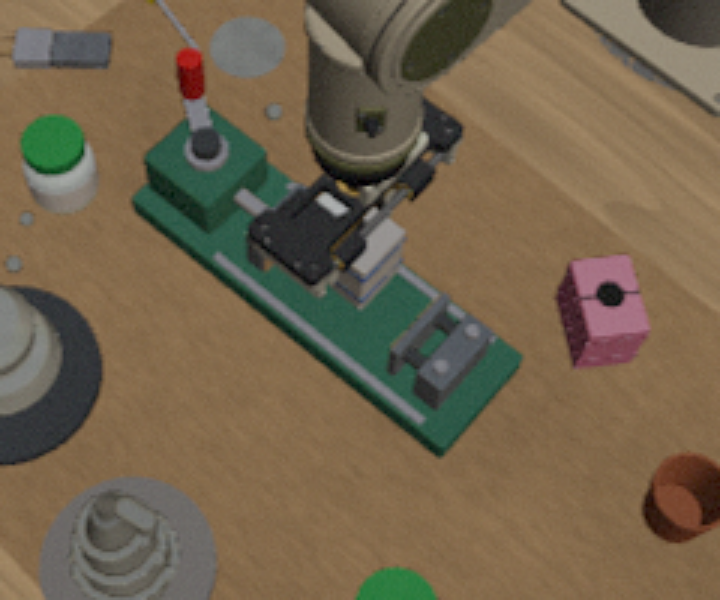

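The mould hangs over the bed, square with the clamp. The back jaw (crop 400,340) is clear of it.

```bash
python3 -m creep '[[[0.8,0.4,0.5,0,0,-0.2,-0.5],[0.8,0,0.8,0,0,0,0],[0.8,0,0.8,0,0,0,0],[0.8,0,0.7,0,0,0,0],[0.8,0,0.5,0,0,0,0],[0.8,0,0.4,0,0,0,0],[0.8,0,0.2,0,0,0,0],[0.8,0,0,0,0,0,0]]]'
python3 - <<'E'
from h import *
goto([.5365,-.0183,.0802],3.5)
E
```

```text
t: 7.4
tool_pos: [0.5376, -0.0176, 0.0751]
orientation: [-1.569, -0.049, 0.049]
force: [-0.5, -0.0, -4.6]
opening: 0.0559
shift cm [-0.11  0.29 -0.07] turn deg [-0.06  0.09 -0.  ] t 7.4 F [-0.46 -0.01 -4.56] open 0.0559
```

```bash
python3 -m creep '[[[0.8,0,0.15,0,0,0,0],[0.8,0,0.1,0,0,0,0],[0.8,0,0.1,0,0,0,0],[0.8,0,0,0,0,0,0],[0.8,0,0,0,0,0,0],[0.8,0,0,0,0,0,0],[0.8,0,0,0,0,0,0],[0.8,0,0,0,0,0,0]]]'
python3 - <<'E'
from h import *
goto([.5365,-.0183,.0802],3.5)
E
```

```text
t: 8.2
tool_pos: [0.5386, -0.0177, 0.0727]
orientation: [-1.57, -0.051, 0.047]
force: [0.6, 0.2, -3.8]
opening: 0.0562
shift cm [-0.21  0.05 -0.05] turn deg [-0.04  0.09  0.13] t 8.2 F [ 0.58  0.16 -3.8 ] open 0.0562
```

```bash
python3 -m creep '[[[0.8,-0.2,0.1,0,0,0,0],[0.8,0,0.1,0,0,0,0],[0.8,0,0,0,0,0,0],[0.8,0,0,0,0,0,0],[0.8,0,0,0,0,0,0],[0.8,0,0,0,0,0,0],[0.8,0,0,0,0,0,0],[0.8,0,0,0,0,0,0]]]'
python3 - <<'E'
from h import *
goto([.5365,-.0183,.0802],3.5)
E
```

```text
t: 9.0
tool_pos: [0.537, -0.018, 0.0721]
orientation: [-1.57, -0.052, 0.046]
force: [0.4, 0.7, -2.0]
opening: 0.0556
shift cm [-0.06 -0.01 -0.03] turn deg [-0.02  0.08  0.21] t 9.0 F [ 0.36  0.75 -1.99] open 0.0556
```

Touching down (weight partly carried). Release and retreat.

```bash
python3 -m creep '[[[0.8,0,0.05,0,0,0,0],[0.3,0,0,0,0,0,0],[0.1,0,0,0,0,0,0],[0,0,0,0,0,0,0],[0,0,0,0,0,0,0],[0,0,0,0,0,0,0],[0,0,-1,0,0,0,0],[0,0,-2,0,0,0,0]]]'
python3 -m creep '[[[0,0,-3,0,0,0,0],[0,0,-3,0,0,0,0],[0,0,-3,0,0,0,0],[0,0,-3,0,0,0,0],[0,0,-2,0,0,0,0],[0,0,0,-2,0,0,0],[0,0,0,-4,0,0,0],[0,0,0,-4,0,0,0]]]'
python3 - <<'E'
from h import *
goto([.519,-.235,.20],3.5)
from plant import optics
c=optics.read_camera("top");np.savez("pics/t2.npz",**c);cv2.imwrite("pics/t2.png",cv2.resize(c["frame"][140:240,230:430,::-1],None,fx=4,fy=4))
E
```

```text
t: 9.8
tool_pos: [0.5358, -0.0178, 0.1011]
orientation: [-1.569, -0.05, 0.049]
force: [-0.6, 0.7, -0.2]
opening: 0.0931
t: 10.6
tool_pos: [0.544, -0.1159, 0.2585]
orientation: [-1.57, -0.065, 0.045]
force: [-0.3, -0.6, -0.2]
opening: 0.0931
shift cm [ -3.41   6.61 -11.7 ] turn deg [0.03 0.53 0.72] t 10.6 F [-0.27 -0.57 -0.18] open 0.0931
```

View pics/t2.png

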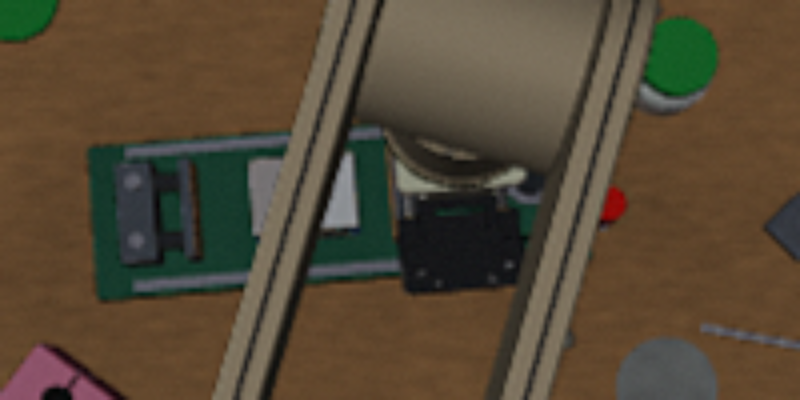

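The mould stands centred and square on the bed, with about 35 mm to the back jaw, so I expect contact near 16 rad. Now the grip.

```bash
python3 -m creep '[[[0,-0.9,0.5,-3,0,0,0],[0,-0.9,0.5,-3,0,0.5,0.7],[0,-0.9,0.5,-3,0,0,0],[0,-0.7,0.5,-3,0,0,0],[0,0,0,0,0,0,0],[0,0,0,0,0,0,0],[0,0,0,0,0,0,0],[0,0,0,0,0,0,0]]]' 40
python3 - <<'E'
from h import *
goto([.519,-.235,.143],3.5)
from plant import optics
c=optics.read_camera("wrist");np.savez("pics/w2.npz",**c);K=c["intrinsics"]
H=hsv(c);m=big(((H[...,0]<6)|(H[...,0]>174))&(H[...,1]>180)&(H[...,2]>90)); q=np.argwhere(m)[:,::-1]; print(len(q),q.min(0),q.max(0))
X=c["R"]@np.array([.519,-.235,.166])+c["t"];th=np.arctan2(np.hypot(*X[:2]),X[2]);print("pred",K[:2,2]+K[0,0]*th*X[:2]/np.hypot(*X[:2]))
cv2.imwrite("pics/w2.png",c["frame"][:,:,::-1])
E
```

```text
t: 11.45
tool_pos: [0.5168, -0.2486, 0.2437]
orientation: [-1.576, -0.046, 0.04]
force: [0.0, -0.3, 0.1]
opening: 0.0931
shift cm [ 0.25 10.87  1.4 ] turn deg [ 0.31 -0.37  0.24] t 11.45 F [ 0.03 -0.25  0.12] open 0.0931
928 [311 167] [340 205]
pred [325.34815303 190.15151472]
```

View pics/w2.png

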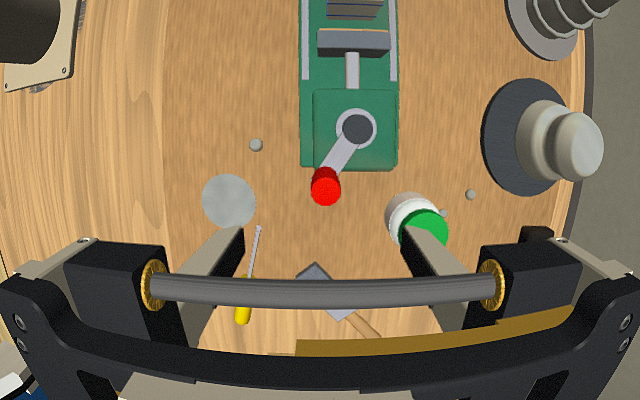

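Grip top at (326,191), matching the prediction. Descend.

```bash
python3 -m creep '[[[0,0.2,0,1.2,0.3,-0.3,0.2],[0,0,1,0.2,0,0,0],[0,0,1.7,0,0,0,0],[0,0,1.7,0,0,0,0],[0,0,1.7,0,0,0,0],[0,0,1.7,0,0,0,0],[0,0,1.2,0,0,0,0],[0,0,0,0,0,0,0]]]'
python3 - <<'E'
from h import *
goto([.519,-.235,.143],3.5)
E
```

```text
t: 12.3
tool_pos: [0.5195, -0.2265, 0.1478]
orientation: [-1.569, -0.055, 0.053]
force: [-0.1, -0.2, -0.4]
opening: 0.0929
shift cm [-0.11  1.28 -0.85] turn deg [-0.06  0.44  0.05] t 12.3 F [-0.07 -0.17 -0.4 ] open 0.0929
```

```bash
python3 -m creep '[[[0,-0.1,0.7,-0.8,0,0.4,0],[0,0,0.5,0,0,0,0],[0.3,0,0,0,0,0,0],[0.6,0,0,0,0,0,0],[0.8,0,0,0,0,0,0],[1,0,0,0,0,0,0],[1,0,0,0,0,0,0],[1,0,0,0,0,0,0]]]' 40
python3 - <<'E'
from h import *
goto([.519,-.235,.143],3.5)
s=readout.read_state();hub=np.array([.5469,-.188]);d=s["tool_pos"][:2]-hub;print(np.hypot(*d),np.rad2deg(np.arctan2(*d)))
E
```

```text
t: 13.1
tool_pos: [0.5209, -0.2361, 0.1382]
orientation: [-1.572, -0.052, 0.044]
force: [0.0, -0.3, 1.4]
opening: 0.0495
shift cm [-0.18  0.32  0.12] turn deg [0.1  0.01 0.29] t 13.1 F [ 0.04 -0.34  1.36] open 0.0495
0.05466577843442852 -151.54923421688832
```

```bash
python3 -m creep '[[[1,-0.1,0.3,0,0,0,0],[1,0,0,0,0,0,0],[1,0,0,0,0,0,0],[1,0,0,0,0,0,0],[1,0,0,0,0,0,0],[1,0,0,0,0,0,0],[1,0,0,0,0,0,0],[1,0,0,0,0,0,0]]]'
cat >> h.py <<'E'
HUB=np.array([.5469,-.188])
def crank(s=None,steps=(),hub=HUB,verbose=True):
    s=s or readout.read_state();d=np.array(s["tool_pos"][:2])-hub;R=Ro.from_rotvec(s["orientation"]).as_matrix()
    c=np.arctan2(d[0],d[1])+np.deg2rad(3.5)  # clockwise from clamp +y
    t=np.array([np.cos(c-np.deg2rad(3.5)),-np.sin(c-np.deg2rad(3.5))]) # cw tangent in world
    F=np.array(s["force"]);print("t",round(s["t"],2),"crank",round(c%(2*np.pi),3),"r mm",round(np.hypot(*d)*1e3,1),"Ft",round(-F[:2]@t,2),"Frad",round(F[:2]@d/np.hypot(*d),2),"Fz",round(F[2],2),"open",round(s["opening"],4),"z",round(s["tool_pos"][2],4))
    prev=np.append(d,0)
    a=c-np.deg2rad(3.5)
    for st in steps:
        a+=st; p=np.array([np.sin(a)*.055,np.cos(a)*.055,0]); print("   ",np.round(R.T@(p-prev)*100,2).tolist()); prev=p
    return c
E
python3 - <<'E'
from h import *
crank(steps=[.25]*8); goto([.519,-.235,.143],3.5)
E
```

```text
t: 13.9
tool_pos: [0.5196, -0.2361, 0.1351]
orientation: [-1.572, -0.052, 0.045]
force: [-0.7, -1.0, 0.8]
opening: 0.0237
t 13.9 crank 3.719 r mm 55.4 Ft -0.1 Frad 1.17 Fz 0.77 open 0.0237 z 0.1351
    [-1.03, -0.01, 0.92]
    [-0.79, -0.01, 1.12]
    [-0.49, -0.0, 1.28]
    [-0.16, -0.0, 1.36]
    [0.18, -0.0, 1.36]
    [0.51, -0.0, 1.27]
    [0.81, 0.0, 1.11]
    [1.06, 0.0, 0.87]
shift cm [-0.05  0.01  0.12] turn deg [0.11 0.02 0.26] t 13.9 F [-0.66 -0.97  0.77] open 0.0237
```

```bash
python3 -m creep '[[[1,-0.8,0,0.7,0,0,0],[1,-0.7,0,0.8,0,0,0],[1,-0.6,0,0.9,0,0,0],[1,-0.4,0,1.0,0,0,0],[1,-0.3,0,1.1,0,0,0],[1,-0.1,0,1.1,0,0,0],[1,0.1,0,1.1,0,0,0],[1,0.3,0,1.0,0,0,0]]]'
python3 - <<'E'
from h import *
crank(steps=[.25]*8); goto([.519,-.235,.143],3.5)
E
```

```text
t: 14.7
tool_pos: [0.498, -0.1626, 0.1351]
orientation: [-1.584, -0.07, 0.023]
force: [16.3, -13.3, -13.9]
opening: 0.0243
t 14.7 crank 5.252 r mm 55.1 Ft 4.35 Frad -20.6 Fz -13.89 open 0.0243 z 0.1351
    [0.85, 0.01, 1.08]
    [1.08, 0.02, 0.84]
    [1.26, 0.03, 0.55]
    [1.35, 0.04, 0.22]
    [1.37, 0.04, -0.12]
    [1.29, 0.05, -0.46]
    [1.14, 0.05, -0.76]
    [0.91, 0.04, -1.02]
shift cm [ 1.67  0.17 -7.35] turn deg [ 0.84 -0.12  1.71] t 14.7 F [ 16.29 -13.34 -13.89] open 0.0243
```

```bash
python3 -m creep '[[[1,0.7,0,0.9,0.4,0,0.8],[1,0.85,0,0.7,0.4,0,0.8],[1,0.95,0,0.5,0,0,0.3],[1,1.05,0,0.35,0,0,0],[1,1.1,0,0.15,0,0,0],[1,1.1,0,-0.05,0,0,0],[1,1.1,0,-0.25,0,0,0],[1,1.0,0,-0.45,0,0,0]]]'
python3 - <<'E'
from h import *
c=crank(); goto([.519,-.235,.143],3.5)
E
```

```text
t: 15.5
tool_pos: [0.5754, -0.1412, 0.1349]
orientation: [-1.58, -0.037, 0.055]
force: [-11.3, -10.5, 5.8]
opening: 0.024
t 15.5 crank 0.608 r mm 54.9 Ft 4.2 Frad -14.84 Fz 5.82 open 0.024 z 0.1349
shift cm [-6.18  0.14 -9.04] turn deg [ 0.51 -0.15 -0.66] t 15.5 F [-11.3  -10.49   5.82] open 0.024
```

```bash
python3 -m creep '[[[1,0.8,0,-0.75,0.3,0,-0.4],[1,0.6,0,-0.9,0.2,0,-0.3],[1,0.4,0,-1.0,0,0,0],[1,0.2,0,-1.1,0,0,0],[1,-0.05,0,-1.1,0,0,0],[1,-0.25,0,-1.1,0,0,0],[1,-0.45,0,-1.0,0,0,0],[1,-0.65,0,-0.9,0,0,0]]]'
python3 - <<'E'
from h import *
c=crank(); goto([.519,-.235,.143],3.5)
E
```

```text
t: 16.3
tool_pos: [0.5941, -0.2163, 0.1351]
orientation: [-1.563, -0.057, 0.043]
force: [2.8, 3.0, 1.6]
opening: 0.0239
t 16.3 crank 2.172 r mm 55.0 Ft 4.02 Frad 0.86 Fz 1.57 open 0.0239 z 0.1351
shift cm [-7.61 -0.07 -1.39] turn deg [-0.42  0.17  0.51] t 16.3 F [2.8  3.01 1.57] open 0.0239
```

```bash
python3 -m creep '[[[1,-0.75,0,-0.8,-0.3,0,0.4],[1,-0.9,0,-0.6,0,0,0],[1,-1.0,0,-0.45,0,0,0],[1,-1.1,0,-0.2,0,0,0],[1,-1.1,0,0,0,0,0],[1,-1.1,0,0.2,0,0,0],[1,-1.0,0,0.45,0,0,0],[1,-0.9,0,0.6,0,0,0]]]'
python3 - <<'E'
from h import *
c=crank(); goto([.519,-.235,.143],3.5)
E
```

```text
t: 17.1
tool_pos: [0.5181, -0.2354, 0.1351]
orientation: [-1.575, -0.06, 0.039]
force: [6.1, 1.2, -0.8]
opening: 0.0241
t 17.1 crank 3.748 r mm 55.5 Ft 4.65 Frad -4.18 Fz -0.82 open 0.0241 z 0.1351
shift cm [0.09 0.01 0.04] turn deg [0.31 0.09 0.76] t 17.1 F [ 6.15  1.16 -0.82] open 0.0241
```

```bash
python3 -m creep '[[[1,-0.75,0,0.8,0.2,0,0.6],[1,-0.6,0,0.95,0,0,0],[1,-0.4,0,1.0,0,0,0],[1,-0.2,0,1.1,0,0,0],[1,0.05,0,1.1,0,0,0],[1,0.25,0,1.1,0,0,0],[1,0.45,0,1.0,0,0,0],[1,0.65,0,0.9,0,0,0]]]'
python3 - <<'E'
from h import *
c=crank(); goto([.519,-.235,.143],3.5)
from plant import optics
c=optics.read_camera("scene");np.savez("pics/s3.npz",**c);cv2.imwrite("pics/s3.png",cv2.resize(c["frame"][140:280,250:410,::-1],None,fx=4,fy=4))
E
```

```text
t: 17.9
tool_pos: [0.4986, -0.1617, 0.135]
orientation: [-1.585, -0.035, 0.053]
force: [-6.2, -2.3, 6.1]
opening: 0.024
t 17.9 crank 5.272 r mm 55.0 Ft 4.97 Frad 4.4 Fz 6.08 open 0.024 z 0.135
shift cm [ 1.63  0.09 -7.43] turn deg [ 0.82 -0.29 -0.67] t 17.9 F [-6.24 -2.26  6.08] open 0.024
```

View pics/s3.png

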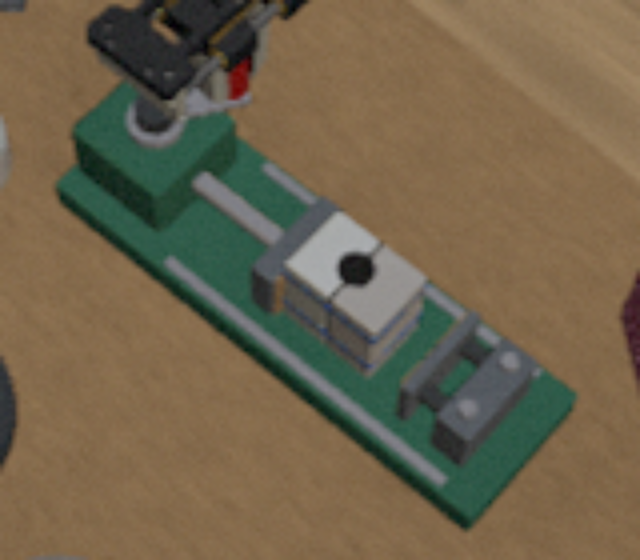

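The jaw now touches the mould and pushes it, and it stays upright and square. The remaining gap to the back jaw is still visible.

```bash
python3 - <<'E'
from h import *
c=dict(np.load("pics/s3.npz"));W=world(c);a=np.deg2rad(3.5);d=W[...,:2]-[.5365,-.0183]
x=d@[np.cos(a),np.sin(a)];y=d@[-np.sin(a),np.cos(a)];z=W[...,2]
k=(c["depth"]>0)&(abs(x)<.025)&(y>-.06)&(y<.12)&(z>.07)
sel=k&(z>.08)&(z<.12);ys=y[k];h,e=np.histogram(ys*1e3,np.arange(-50,121,4))
for n,b in zip(h,e):
    q=k&(y*1e3>=b)&(y*1e3<b+4);print(int(b),n,np.round(np.median(z[q]),3) if n else "",end=" | ")
E
```

```text
-50 20 0.085 | -46 30 0.084 | -42 21 0.084 | -38 22 0.085 | -34 1 0.086 | -30 13 0.105 | -26 25 0.105 | -22 24 0.105 | -18 26 0.105 | -14 25 0.105 | -10 22 0.104 | -6 25 0.105 | -2 25 0.104 | 2 26 0.105 | 6 26 0.105 | 10 27 0.105 | 14 28 0.105 | 18 22 0.104 | 22 29 0.105 | 26 24 0.103 | 30 27 0.106 | 34 25 0.105 | 38 26 0.104 | 42 26 0.105 | 46 73 0.094 | 50 1 0.097 | 54 0  | 58 0  | 62 0  | 66 0  | 70 0  | 74 2 0.08 | 78 21 0.083 | 82 28 0.084 | 86 31 0.082 | 90 0  | 94 5 0.072 | 98 2 0.071 | 102 4 0.071 | 106 12 0.08 | 110 27 0.08 | 114 24 0.08 |
```

```bash
python3 -m creep '[[[1,0.75,0,0.8,0.4,0,-0.3],[1,0.9,0,0.65,0.3,0,-0.3],[1,1.0,0,0.45,0,0,0],[1,1.1,0,0.25,0,0,0],[1,1.1,0,0.05,0,0,0],[1,1.1,0,-0.2,0,0,0],[1,1.0,0,-0.4,0,0,0],[1,0.9,0,-0.6,0,0,0]]]'
python3 - <<'E'
from h import *
c=crank(); goto([.519,-.235,.143],3.5)
E
```

```text
t: 18.75
tool_pos: [0.5707, -0.1389, 0.135]
orientation: [-1.564, -0.031, 0.061]
force: [-2.9, 6.6, 4.7]
opening: 0.0239
t 18.75 crank 0.513 r mm 54.6 Ft 5.46 Frad 4.64 Fz 4.72 open 0.0239 z 0.135
shift cm [-5.73  0.05 -9.29] turn deg [-0.37 -0.12 -1.1 ] t 18.75 F [-2.89  6.56  4.72] open 0.0239
```

```bash
python3 -m creep '[[[1,0.85,0,-0.7,-0.3,0,-0.5],[1,0.7,0,-0.85,0,0,-0.4],[1,0.5,0,-1.0,0,0,0],[1,0.3,0,-1.05,0,0,0],[1,0.1,0,-1.1,0,0,0],[1,-0.15,0,-1.1,0,0,0],[1,-0.35,0,-1.05,0,0,0],[1,-0.55,0,-0.95,0,0,0]]]'
python3 - <<'E'
from h import *
c=crank(); goto([.519,-.235,.143],3.5)
E
```

```text
t: 19.55
tool_pos: [0.5988, -0.2054, 0.1353]
orientation: [-1.557, -0.062, 0.046]
force: [14.6, 0.6, -7.1]
opening: 0.0241
t 19.55 crank 1.955 r mm 54.8 Ft 5.23 Frad 13.69 Fz -7.09 open 0.0241 z 0.1353
shift cm [-8.17 -0.09 -2.41] turn deg [-0.75  0.43  0.6 ] t 19.55 F [14.64  0.62 -7.09] open 0.0241
```

```bash
python3 -m creep '[[[1,-0.4,0,-0.8,-0.4,0.3,0.3],[1,-0.55,0,-0.7,-0.3,0,0.3],[1,-0.65,0,-0.6,0,0,0],[1,-0.75,0,-0.5,0,0,0],[1,-0.8,0,-0.35,0,0,0],[1,-0.85,0,-0.2,0,0,0],[1,-0.9,0,-0.05,0,0,0],[1,-0.9,0,0.1,0,0,0]]]'
python3 - <<'E'
from h import *
c=crank(); goto([.519,-.235,.143],3.5)
E
```

```text
t: 20.35
tool_pos: [0.5475, -0.2433, 0.1351]
orientation: [-1.577, -0.06, 0.041]
force: [4.8, -4.7, -2.4]
opening: 0.024
t 20.35 crank 3.191 r mm 55.3 Ft 4.78 Frad 4.74 Fz -2.38 open 0.024 z 0.1351
shift cm [-2.8  -0.03  1.01] turn deg [0.41 0.19 0.66] t 20.35 F [ 4.84 -4.69 -2.38] open 0.024
```

```bash
python3 -m creep '[[[1,-0.5,0,0.05,0.3,0,0.5],[1,-0.5,0,0.1,0,0,0.2],[1,-0.48,0,0.14,0,0,0],[1,-0.46,0,0.18,0,0,0],[1,-0.45,0,0.23,0,0,0],[1,-0.42,0,0.26,0,0,0],[1,-0.4,0,0.3,0,0,0],[1,-0.37,0,0.34,0,0,0]]]'
python3 - <<'E'
from h import *
c=crank(); goto([.519,-.235,.143],3.5)
E
```

```text
t: 21.15
tool_pos: [0.5093, -0.2287, 0.1351]
orientation: [-1.573, -0.051, 0.05]
force: [6.1, -0.9, -2.5]
opening: 0.0237
t 21.15 crank 3.948 r mm 55.4 Ft 5.11 Frad -3.48 Fz -2.54 open 0.0237 z 0.1351
shift cm [ 0.93  0.01 -0.69] turn deg [0.15 0.18 0.06] t 21.15 F [ 6.12 -0.91 -2.54] open 0.0237
```

```bash
python3 -m creep '[[[1,-0.2,0,0.23,0,0,0],[1,-0.18,0,0.24,0,0,0],[1,-0.17,0,0.25,0,0,0],[1,-0.16,0,0.25,0,0,0],[1,-0.15,0,0.26,0,0,0],[1,-0.13,0,0.27,0,0,0],[1,-0.12,0,0.27,0,0,0],[1,-0.11,0,0.28,0,0,0]]]'
python3 - <<'E'
from h import *
c=crank(); goto([.519,-.235,.143],3.5)
E
```

```text
t: 21.95
tool_pos: [0.4951, -0.2076, 0.1351]
orientation: [-1.575, -0.054, 0.047]
force: [6.9, -3.2, -4.0]
opening: 0.0241
t 21.95 crank 4.411 r mm 55.4 Ft 5.46 Frad -5.33 Fz -3.99 open 0.0241 z 0.1351
shift cm [ 2.21  0.03 -2.89] turn deg [0.27 0.21 0.25] t 21.95 F [ 6.92 -3.22 -3.99] open 0.0241
```

```bash
python3 -m creep '[[[1,-0.05,0,0.3,0.2,0,0.2],[1,-0.03,0,0.3,0,0,0],[1,-0.02,0,0.3,0,0,0],[1,-0.01,0,0.3,0,0,0],[1,0.01,0,0.3,0,0,0],[1,0.02,0,0.3,0,0,0],[1,0.03,0,0.3,0,0,0],[1,0.05,0,0.3,0,0,0]]]'
python3 - <<'E'
from h import *
c=crank(); goto([.519,-.235,.143],3.5)
from plant import optics
c=optics.read_camera("scene");W=world(c);a=np.deg2rad(3.5);d=W[...,:2]-[.5365,-.0183]
x=d@[np.cos(a),np.sin(a)];y=d@[-np.sin(a),np.cos(a)]*1e3;z=W[...,2];k=(c["depth"]>0)&(abs(x)<.025)
q=k&(z>.1)&(z<.11)&(y>-30)&(y<100);print("mould top y",np.percentile(y[q],[0.5,99.5]).round(1));q=k&(z>.078)&(z<.09)&(y>65)&(y<100);print("pad",np.percentile(y[q],[1,99]).round(1))
E
```

```text
t: 22.75
tool_pos: [0.4917, -0.186, 0.1351]
orientation: [-1.579, -0.05, 0.05]
force: [4.8, -4.9, -3.7]
opening: 0.0237
t 22.75 crank 4.809 r mm 55.2 Ft 4.74 Frad -5.01 Fz -3.67 open 0.0237 z 0.1351
shift cm [ 2.41  0.05 -5.06] turn deg [0.51 0.14 0.01] t 22.75 F [ 4.84 -4.91 -3.67] open 0.0237
mould top y [ 1.6 77.8]
pad [77.3 88. ]
```

```bash
python3 -m creep '[[[1,0.06,0,0.3,0.3,0,0],[1,0.08,0,0.29,0.1,0,0],[1,0.09,0,0.29,0,0,0],[1,0.1,0,0.29,0,0,0],[1,0.12,0,0.28,0,0,0],[1,0.13,0,0.28,0,0,0],[1,0.14,0,0.27,0,0,0],[1,0.15,0,0.26,0,0,0]]]'
python3 - <<'E'
from h import *
c=crank(); goto([.519,-.235,.143],3.5)
E
```

```text
t: 23.6
tool_pos: [0.4954, -0.1685, 0.1351]
orientation: [-1.584, -0.044, 0.051]
force: [0.9, -7.4, -0.9]
opening: 0.0241
t 23.6 crank 5.136 r mm 55.1 Ft 6.59 Frad -3.48 Fz -0.89 open 0.0241 z 0.1351
shift cm [ 1.95  0.09 -6.78] turn deg [ 0.81 -0.02 -0.27] t 23.6 F [ 0.92 -7.4  -0.89] open 0.0241
```

```bash
python3 -m creep '[[[1,0.1,0,0.19,0.3,0,0],[1,0.1,0,0.18,0.2,0,0],[1,0.1,0,0.18,0,0,0],[1,0.11,0,0.18,0,0,0],[1,0.11,0,0.18,0,0,0],[1,0.12,0,0.17,0,0,0],[1,0.12,0,0.17,0,0,0],[1,0.12,0,0.17,0,0,0]]]'
python3 - <<'E'
from h import *
c=crank(); goto([.519,-.235,.143],3.5)
E
```

```text
t: 24.4
tool_pos: [0.4984, -0.1619, 0.1351]
orientation: [-1.591, -0.035, 0.054]
force: [0.5, -7.1, -1.4]
opening: 0.0242
t 24.4 crank 5.268 r mm 55.1 Ft 6.01 Frad -3.83 Fz -1.39 open 0.0242 z 0.1351
shift cm [ 1.64  0.14 -7.42] turn deg [ 1.15 -0.26 -0.7 ] t 24.4 F [ 0.52 -7.11 -1.39] open 0.0242
```

```bash
python3 -m creep '[[[1,0.16,0,0.22,0.4,0,-0.3],[1,0.16,0,0.22,0.4,0,-0.3],[1,0.17,0,0.21,0,0,0],[1,0.17,0,0.21,0,0,0],[1,0.18,0,0.2,0,0,0],[1,0.18,0,0.2,0,0,0],[1,0.19,0,0.19,0,0,0],[1,0.19,0,0.19,0,0,0]]]'
python3 - <<'E'
from h import *
c=crank(); goto([.519,-.235,.143],3.5)
E
```

```text
t: 25.2
tool_pos: [0.5041, -0.1535, 0.1351]
orientation: [-1.591, -0.03, 0.052]
force: [-1.6, -7.4, 0.3]
opening: 0.0238
t 25.2 crank 5.452 r mm 55.0 Ft 6.8 Frad -3.44 Fz 0.33 open 0.0238 z 0.1351
shift cm [ 1.07  0.16 -8.21] turn deg [ 1.18 -0.55 -0.84] t 25.2 F [-1.59 -7.45  0.33] open 0.0238
```

```bash
python3 -m creep '[[[1,0.21,0,0.21,0.4,0,-0.4],[1,0.22,0,0.2,0.4,0,-0.3],[1,0.22,0,0.19,0,0,0],[1,0.23,0,0.18,0,0,0],[1,0.23,0,0.17,0,0,0],[1,0.24,0,0.17,0,0,0],[1,0.24,0,0.16,0,0,0],[1,0.24,0,0.16,0,0,0]]]'
python3 - <<'E'
from h import *
c=crank(); goto([.519,-.235,.143],3.5)
E
```

```text
t: 26.0
tool_pos: [0.5114, -0.1461, 0.135]
orientation: [-1.59, -0.02, 0.053]
force: [-4.5, -6.1, 1.5]
opening: 0.0237
t 26.0 crank 5.641 r mm 54.9 Ft 7.39 Frad -1.75 Fz 1.51 open 0.0237 z 0.135
shift cm [ 0.35  0.16 -8.91] turn deg [ 1.07 -0.84 -1.25] t 26.0 F [-4.51 -6.11  1.51] open 0.0237
```

```bash
python3 -m creep '[[[1,0.24,0,0.15,0.3,-0.3,-0.4],[1,0.24,0,0.14,0.3,-0.3,-0.4],[1,0.25,0,0.14,0,0,0],[1,0.25,0,0.13,0,0,0],[1,0.25,0,0.12,0,0,0],[1,0.25,0,0.12,0,0,0],[1,0.25,0,0.11,0,0,0],[1,0.26,0,0.11,0,0,0]]]'
python3 - <<'E'
from h import *
c=crank(); goto([.519,-.235,.143],3.5)
E
```

```text
t: 26.8
tool_pos: [0.5186, -0.141, 0.135]
orientation: [-1.588, -0.017, 0.066]
force: [-6.4, -4.5, 2.8]
opening: 0.0239
t 26.8 crank 5.802 r mm 54.8 Ft 7.78 Frad -0.55 Fz 2.78 open 0.0239 z 0.135
shift cm [-0.45  0.17 -9.39] turn deg [ 0.94 -0.48 -1.82] t 26.8 F [-6.37 -4.49  2.78] open 0.0239
```

Resistance is about 3 N above free-running (4.7 N) at 18.4 rad. That agrees with the seen contact near 17.2 rad, so I stop here and release.

```bash
python3 -m creep '[[[1,0,0,0,0,0,0],[1,0,0,0,0,0,0],[1,0,0,0,0,0,0],[0.6,0,0,0,0,0,0],[0.55,0,0,0,0,0,0],[0.5,0,0,0,0,0,0],[0.5,0,0,0,0,0,0],[0.5,0,0,0,0,0,0]]]'
python3 -m creep '[[[0.5,0,-1,0,0,0,0],[0.5,0,-2,0,0,0,0],[0.5,0,-3,0,0,0,0],[0.5,0,-3,0,0,0,0],[0.5,0,-3,0,0,0,0],[0.5,-3,-2,0,0,0,0],[0.5,-4,0,-3,0,0,0],[0.5,-4,0,-3,0,0,0]]]'
python3 - <<'E'
from h import *
from plant import optics
c=optics.read_camera("scene");W=world(c);H=hsv(c)
a=np.deg2rad(3.5);d=W[...,:2]-[.5365,-.0183]
x=d@[np.cos(a),np.sin(a)]*1e3;y=d@[-np.sin(a),np.cos(a)]*1e3;z=W[...,2]
k=(c["depth"]>0)&(z>.1)&(z<.11)&(y>-10)&(y<100)&(abs(x)<45);print("mould",rect(np.stack([x,y],-1)[k]/1e3),z[k].mean(), z[k].std())
r=(c["depth"]>0)&((H[...,0]<6)|(H[...,0]>174))&(H[...,1]>180)&(H[...,2]>120)&(z>.15)&(z<.18);q=np.median(W[r],0);e=q[:2]-HUB;print("grip",q.round(4),"crank",(np.arctan2(*e)+a)%(2*np.pi)+4*np.pi)
s=readout.read_state();print(s["t"],s["force"],s["opening"])
cv2.imwrite("pics/s4.png",c["frame"][:,:,::-1])
E
```

```text
t: 27.6
tool_pos: [0.516, -0.14, 0.1343]
orientation: [-1.586, -0.013, 0.07]
force: [0.3, -0.9, -0.6]
opening: 0.046
t: 28.4
tool_pos: [0.4142, -0.2013, 0.2888]
orientation: [-1.585, -0.019, 0.077]
force: [-0.3, -2.1, 0.2]
opening: 0.0468
mould (array([ 1.6, 44.2]), array([78.6, 56. ]), 89.4) 0.10444084068380864 0.0018825466024247467
grip [ 0.5192 -0.1401  0.1649] crank 18.386533501411208
28.45 [ 1.31581894 -5.07626805  1.48271444] 0.04664658476732328
```

View pics/s4.png

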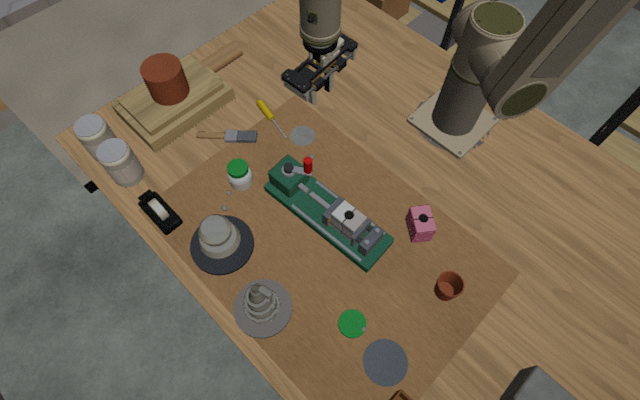

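The mould is held between the jaws at (349,218), the grip stayed at 18.4 rad, and the other objects look unmoved. Handing in.

```bash
python3 -m creep '[[[0.5,0,0,0,0,0,0],[0.5,0,0,0,0,0,0],[0.5,0,0,0,0,0,0],[0.5,0,0,0,0,0,0],[0.5,0,0,0,0,0,0],[0.5,0,0,0,0,0,0],[0.5,0,0,0,0,0,0],[0.5,0,0,0,0,0,0]]]'
python3 -c "
from plant import robot; print(robot.close_job())"
```

```text
t: 29.25
tool_pos: [0.4114, -0.2044, 0.2914]
orientation: [-1.588, -0.016, 0.075]
force: [-0.2, -0.7, 0.4]
opening: 0.0466
the job is handed in; nothing more can be done
None
```

I stood the mould on the clamp bed and let go. Then I wound the crank from 3.7 to 18.4 rad in one grasp, released the grip and handed the job in at about 29 s.

- **Tightness:** the force along the circle rose from about 4.7 N running free to 7.8 N, about 3 N above free-running. That puts the jaw force at roughly 25–35 N, and the crank stayed at 18.39 rad after release. The jaw force is inferred, not measured. Contact was near 17.1 rad going by force and 17.3 rad going by camera, and single force readings scatter by about 0.5 N.
- **Mould:** in the last picture it is upright and about 2 mm off the middle line. It is square to within about 1°, and its top is at the expected height.
- **Surroundings:** the other objects look unmoved, judged by eye, and the arm ended well clear of everything.

No check failed.

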